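# Click a plug-in cartridge into its sprung-ball dock

### The job

Take the cartridge with the slim knob out of the rack and press it straight down into the bore of the dock until it clicks past the spring ball and sits fully home, held by the ball, then let go of it. How deep it goes cannot be seen from outside, so press by feel: firmly enough to get it past the ball, but ease off as soon as it is home and never load the dock with more than 28 N in all (squeeze against its sides counts too). Leave the broad-capped cartridge in its place in the rack and do not disturb the other parts on the bench.

Things in the scene. Friction and masses are not known exactly. Their poses are not given: they have to be found in the camera images.
- slim_cartridge: the cartridge to load: aluminium barrel 22 mm across with a black slim knob, 96 mm tall, about 70 g, upright in either rack hole. Origin: centre of its foot, z up its axis. Foot coned (13 mm across, 22 from 4.5 mm up); ring groove 3.5 mm deep from 22 to 36 mm up; barrel to 63 mm, flange 26 mm across to 66, ribbed knob 18 mm across from 66 to 96 mm: grasp it there.
- broad_cartridge: the other cartridge: same barrel, but a broad mushroom cap 34 mm across (78 to 90 mm above the foot); stands in the other rack hole and stays there. Origin: centre of its foot, z up.
- rack: fixed grey block 56 x 146 x 34 mm with two round holes 25 mm wide, 28 mm deep, 45 mm either side of the middle along its y axis; the cartridges' feet stand in them 6 mm above the bench. Origin: centre of the underside, z up.
- dock: fixed grey block 60 x 60 x 68 mm with steel ears on its y sides (94 mm over all). Origin: centre of the underside, z up. Hidden inside, a carrier clamped at an unknown height bears a spring ball and, 27 mm below the ball's centre, a cushioned seat whose top lies 20 mm above the bench, give or take 12 mm: the foot ends there. The ball sits on the -x side, behind a brass boss.
- dock_mouth (a point): centre of the mouth of the vertical bore, 23.2 mm wide, on the dock's top face, 68 mm above the bench; axes as the dock's
- ball (a joint): how far the spring ball is pushed back, m: 0 out (no barrel there, or ball in the groove), 1 to 2.5 mm beside the full barrel. Getting past it takes about 3 to 8 N downward; it snaps into the groove (pulling the barrel down) just before the foot reaches the seat, which gives 2.4 mm (2 to 11 N), then is rigid: a downward push of 10 N or more is met only at home.
Things that resemble listed ones, but are neither listed nor needed, are in the scene too. Leave any white look-alike of the rack alone.

How it is judged:
By the outcome, as a careful person would: the job done as asked, in the order asked, and still so for the second after the job is handed in, with the robot touching nothing.
It also fails if it takes over 58 s, if anything falls off the work surface, if the arm or the gripper's body presses on something with over 40 N, if the wrist force passes 120 N, or if a joint passes its speed limit or range.

### The arm

A 7-joint arm with a two-finger parallel gripper is mounted at the origin on a cart in front of the work surface, level with it; the furniture and walls round the work are solid. World frame = base frame: x ahead of the robot, y to its left, z up, the work surface at z = 0. Lengths are in m, angles in rad, forces in N, time in s.
With the tool pointing down it reaches from about 0.35 to 0.9 m from the base axis. Payload 8.1 kg.
Tool frame: the origin (TCP) lies between the finger pads; the fingertips stand 11 mm ahead of it and the grasp point (between the pads) lies 8 mm behind it; z points along the fingers, y is the line along which they close (so a half turn about z gives the same grasp; the last joint's range is limited). The gripper opens to 92 mm and grips with 3 to 60 N. Pads are 19 mm wide; open, the fingers measure 130 mm over their backs; the gripper's body (75 mm by 190 mm) begins 47 mm behind the grasp point.
Start: joints at [-1.429, 0.434, 0.025, 1.573, -0.012, 1.134, -0.075], TCP at [0.152, 0.606, 0.238] pointing down, gripper open.
Joint ranges: [-2.62, 2.62], [-0.44, 2.09], [-1.27, 1.32], [0.08, 2.57], [-1.32, 4.46], [0.12, 2], [-2.74, 2.74]. Speed limits (rad/s): [2.22, 2.22, 3.01, 3.01, 3.14, 3.14, 3.14].

### API

Orientations are given as a rotation vector (axis times angle).
In Python, from cell import observe, get_image, camera_params, sign_off gives the robot as it stands.
- The arm moves only by the shell command python3 -m pendant 'ROWS' [FORCE]. ROWS is JSON, one flat list of numbers, 7 for each row, row after row: the shift along the tool's x, y, z in m, then the turn, a rotation vector about the tool's x, y, z in rad, then the finger opening in m, from 0 to 0.0918. In form: [dx, dy, dz, rx, ry, rz, jaw, dx, dy, dz, rx, ry, rz, jaw, ...]. A call has 1 to 10 rows; each row shifts and turns the commanded pose from where the row before left it, along the tool's axes as they then stand; what a row does not reach is not made up. A row lasts 1/8 s, in which the tool goes at most 62.5 mm and 10.7 degrees, less where a joint would pass 70% of its speed; a pose out of reach is approached as far as the arm can. A call is refused whole if a number of a shift passes 0.0625 or a number of a turn 0.188, either way. A call with a gripper value outside its range is refused whole. The fingers move at their own pace and stop on an object; FORCE is the grip in N (left out, the last holds). Time passes only in rows, so rows that do not move let the fingers close. It gives the time, the measured TCP pose, the force, the opening and the grip force at its end, in the units of the state.
- observe(): the state, without advancing time (a new reading comes with each control period).
- get_image(name): name is "side" or "top" or "wrist"; returns the picture (384x512x3 uint8, red, green, blue); there is no depth.
- camera_params(name): a dict with "intrinsics" (3x3 intrinsics, pixels), "eye" and "rotation" of the camera in the world; the wrist camera has in their place "T_tool_cam" (4x4, takes a point from camera to tool coordinates, whose origin is the TCP and whose axes are the flange's). Camera axes: x right, y down, z forward; pixel columns grow to the right and rows downward; lengths in m; the calibration is good to about 2 mm. The wrist camera is an equidistant fisheye: a pixel r from the principal point sees the ray r / f radians off the axis. A picture is of the moment at which its call begins: read the wrist's pose just before it. camera_params takes no time and is no camera call.
- sign_off(): hands the job in; it is judged then, once.
The state is a dict: "clock": time; "joints": joint angles; "dq": joint speeds; "joint_efforts": joint torques, N m; "position": TCP position; "ee_rot": TCP orientation; "force": force on the tool from outside, world axes, zero at the start; "ft_torque": the same for the moment, N m; "width": opening from 0.0 (shut) to 1.0 (fully open); "gripper_force": force on a finger pad.
Only numpy, scipy, OpenCV 4.12 (cv2) and the standard library are available. Lean on these libraries where they do the work, as an engineer would, in place of code of your own. Each camera call takes 0.05 s, during which the arm holds its last target. There are 200 camera calls.

## Working session

There is one attempt and no reset: what is moved stays moved. The work goes in short steps, Python scripts to look and compute and a shell command to move; the robot and the scene stay as the last step left them, time stands still between calls to the robot, and variables do not carry over. Pictures are saved under pics/ and viewed, at most 10 in all, crops included, and the job is handed in when it is done.

```bash
mkdir -p pics; cat > h.py <<'E'
import numpy as np, cv2, json
from cell import observe, get_image, camera_params
from scipy.spatial.transform import Rotation as R
def ray(n,u,v,st=None):
    p=camera_params(n); K=np.array(p["intrinsics"]); x=(u-K[0,2])/K[0,0]; y=(v-K[1,2])/K[1,1]
    if n!="wrist": d=np.array([x,y,1.]); return np.array(p["eye"]), np.array(p["rotation"])@d
    r=np.hypot(x,y); d=np.array([x*np.sinc(r/np.pi),y*np.sinc(r/np.pi),np.cos(r)])
    T=np.array(p["T_tool_cam"]); Rw=R.from_rotvec(st["ee_rot"]).as_matrix()
    return np.array(st["position"])+Rw@T[:3,3], Rw@T[:3,:3]@d
def onz(n,u,v,z,st=None):
    o,d=ray(n,u,v,st); return o+d*(z-o[2])/d[2]
def save(n,f): cv2.imwrite(f,get_image(n)[:,:,::-1])
E
python3 - <<'E'
from h import *
s=observe(); print(s)
for n in("top","side","wrist"):
    p=camera_params(n); print(n,{k:np.round(v,3).tolist() for k,v in p.items()}); save(n,f"pics/{n}0.png")
E
```

```text
{'clock': 0.0, 'joints': array([-1.42859374,  0.43520282,  0.02497568,  1.57409776, -0.01162658,
        1.13398447, -0.07508664]), 'dq': array([ 5.20834681e-04, -6.53837423e-04, -1.46233843e-03, -1.89773714e-03,
       -1.24797915e-03, -2.10350110e-03, -4.10801368e-05]), 'joint_efforts': array([ 7.59243594e-04, -6.67837071e+01,  9.85009186e-01, -3.14467371e+01,
       -6.05979329e-02,  4.29322617e-02,  1.50729156e-04]), 'position': array([0.15140604, 0.60587774, 0.23695725]), 'ee_rot': array([-3.83676056e-01, -3.11800261e+00,  2.42761337e-03]), 'force': array([ 0.11043574, -0.1726398 ,  0.28988561]), 'ft_torque': array([ 0.01380432, -0.00778108, -0.00344249]), 'gripper_force': 0.0, 'width': 0.9996888138618695}
top {'intrinsics': [[369.924, 0.0, 254.776], [0.0, 369.924, 194.104], [0.0, 0.0, 1.0]], 'eye': [0.286, 0.02, 0.998], 'rotation': [-2.135, 2.103, -0.199]}
side {'intrinsics': [[385.818, 0.0, 256.238], [0.0, 385.818, 191.768], [0.0, 0.0, 1.0]], 'eye': [0.396, 0.771, 0.49], 'rotation': [-0.086, 2.694, -1.541]}
wrist {'intrinsics': [[297.319, 0.0, 251.421], [0.0, 297.319, 189.262], [0.0, 0.0, 1.0]], 'T_tool_cam': [[0.001, -0.969, -0.246, 0.066], [1.0, 0.0, 0.001, -0.0], [-0.001, -0.246, 0.969, -0.147], [0.0, 0.0, 0.0, 1.0]]}
```

View pics/top0.png

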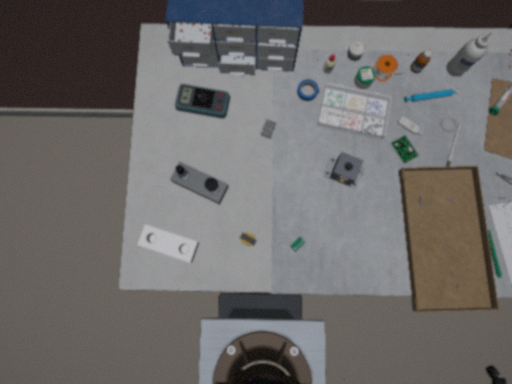

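View pics/side0.png

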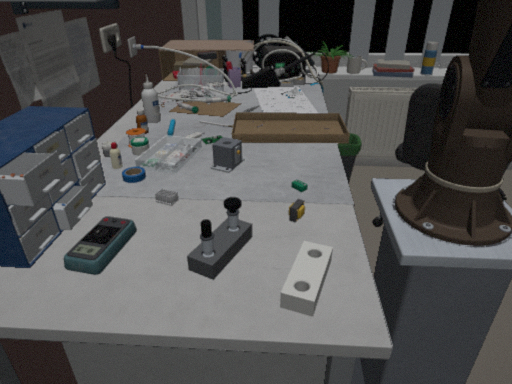

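Side view: the slim knob is at about (207,228) and the broad cap at (233,203) in the dark grey rack; the dock is at (228,152). The empty white look-alike is at (308,275). In the top view: slim (181,170), broad (211,184), dock (346,168).

```bash
sed -i 's/np.array(p\["rotation"\])@d/R.from_rotvec(p["rotation"]).as_matrix()@d/' h.py; python3 - <<'E'
from h import *
t=cv2.imread("pics/top0.png"); s=cv2.imread("pics/side0.png")
f=lambda im,x,y,w,h:cv2.resize(im[y:y+h,x:x+w],(400,300),interpolation=cv2.INTER_CUBIC)
cv2.imwrite("pics/crop1.png",np.vstack([np.hstack([f(t,160,150,80,60),f(t,310,140,80,60)]),np.hstack([f(s,180,190,120,90),f(s,190,125,80,60)])]))
print(onz("top",262,365,0))
for z,u,v in((.102,181,170),(.096,211,184),(.068,346,168)): print(onz("top",u,v,z))
E
```

```text
[4.04916199e-02 3.91531461e-04 1.11022302e-16]
[0.51807275 0.21021666 0.102     ]
[0.48469265 0.13460696 0.096     ]
[ 0.53858793 -0.21057422  0.068     ]
```

View pics/crop1.png

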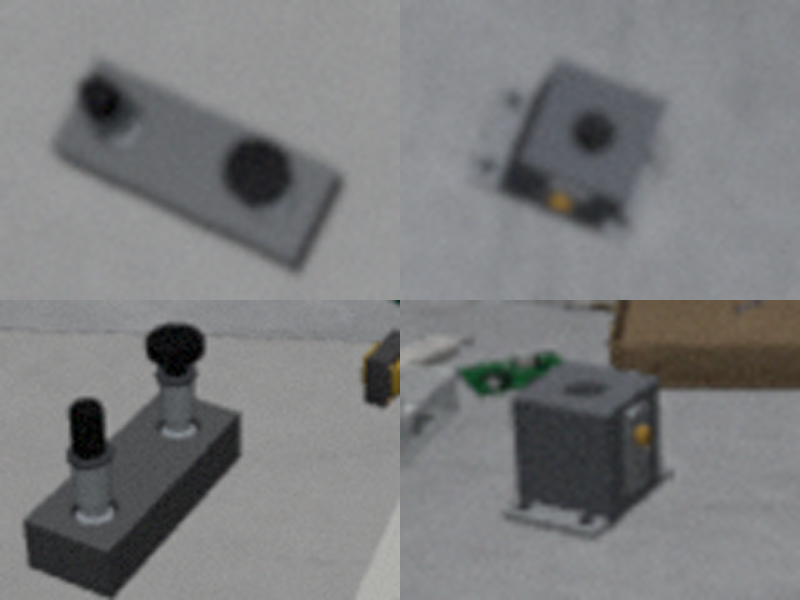

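The crop confirms it: the slim knob is the left one in the top view (180,169.4), the broad cap is at (211.6,184), and the dock bore is at (348.6,166) with its brass boss at the lower left of the dock.

```bash
cat >> h.py <<'E'
def go(target, yaw=None):
    "tool-frame shift to target and turn about tool z so tool y lies along world angle yaw (mod pi), tool down"
    s=observe(); Rw=R.from_rotvec(s["ee_rot"]).as_matrix()
    print("shift",np.round(Rw.T@(np.array(target)-s["position"]),4),"axes x",np.round(Rw[:,0],3),"y",np.round(Rw[:,1],3),"z",np.round(Rw[:,2],3))
    if yaw is not None:
        cur=np.arctan2(Rw[1,1],Rw[0,1]); print("turn rz",-((yaw-cur+np.pi/2)%np.pi-np.pi/2), "j7",s["joints"][6])
    print("pos",s["position"].round(4),"F",s["force"].round(2),"t",s["clock"])
E
python3 - <<'E'
from h import *
a=onz("top",180,169.4,.102);b=onz("top",211.6,184,.096);d=onz("top",348.6,166,.068)
print(a,b,d,np.linalg.norm((a-b)[:2]),np.arctan2(*(a-b)[1::-1]))
# dock -x dir: boss
print(onz("top",342.2,180.5,.06)-d)
yaw=np.arctan2(*(a-b)[1::-1])+np.pi/2
go([a[0],a[1],.2],yaw)
E
```

```text
[0.51958241 0.21280099 0.102     ] [0.48471505 0.13310813 0.096     ] [ 0.54405586 -0.21749125  0.068     ] 0.08698668926890457 1.1583675961530795
[-0.03702186  0.01585926 -0.008     ]
shift [-0.4525 -0.2922  0.0376] axes x [-0.97   0.242 -0.   ] y [ 0.242  0.97  -0.001] z [-0.    -0.001 -1.   ]
turn rz -1.403231483788728 j7 -0.07512609125937138
pos [0.1514 0.606  0.2372] F [ 0.73 -0.5  -0.47] t 0.15
```

```bash
python3 -m pendant '[-0.045,-0.029,0.002,0,0,0,0.09,-0.045,-0.029,0.002,0,0,0,0.09,-0.045,-0.029,0.002,0,0,0,0.09,-0.045,-0.029,0.002,0,0,0,0.09,-0.045,-0.029,0.002,0,0,0,0.09,-0.045,-0.029,0.002,0,0,0,0.09,-0.045,-0.029,0.002,0,0,0,0.09,-0.045,-0.029,0.002,0,0,0,0.09,-0.045,-0.029,0.002,0,0,0,0.09,-0.045,-0.029,0.002,0,0,0,0.09]'
python3 -m pendant '[0,0,0,0,0,-0.175,0.09,0,0,0,0,0,-0.175,0.09,0,0,0,0,0,-0.175,0.09,0,0,0,0,0,-0.175,0.09,0,0,0,0,0,-0.175,0.09,0,0,0,0,0,-0.175,0.09,0,0,0,0,0,-0.175,0.09,0,0,0,0,0,-0.175,0.09,0,0,0,0,0,0,0.09]'
python3 - <<'E'
from h import *
go([.5196,.2128,.2],1.1584+np.pi/2)
save("wrist","pics/w1.png")
E
```

```text
clock: 1.4
position: [0.5187, 0.2146, 0.2176]
ee_rot: [-0.383, -3.118, -0.0]
force: [0.4, 0.3, 0.2]
width: 0.982
gripper_force: 0.0
clock: 2.52
position: [0.5177, 0.2157, 0.2175]
ee_rot: [1.713, -2.633, -0.0]
force: [-0.2, 0.5, -1.0]
width: 0.979
gripper_force: 0.0
shift [ 0.0019 -0.0029  0.0175] axes x [-0.405 -0.914  0.   ] y [-0.914  0.405  0.   ] z [-0.001  0.    -1.   ]
turn rz -0.004597552117175496 j7 2.2020027398966526
pos [0.5177 0.2157 0.2175] F [-0.15  0.46 -1.04] t 2.525
```

View pics/w1.png

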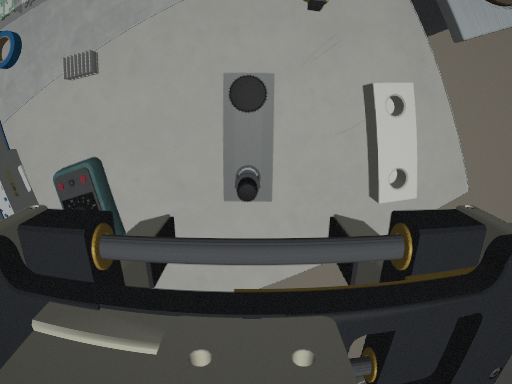

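Wrist view: the slim knob's top face is at about (247,188), the broad cap at (248,93), with the white look-alike off to the right. Next I'll refine with a dark mask.

```bash
python3 - <<'E'
from h import *
im=cv2.imread("pics/w1.png"); s=observe()
g=im.max(2); m=(g<55).astype(np.uint8)
for y0,y1 in((70,118),(165,203)):
    q=np.zeros_like(m); q[y0:y1,225:270]=m[y0:y1,225:270]
    n,l,st,c=cv2.connectedComponentsWithStats(q); k=1+st[1:,4].argmax(); print(st[k],c[k])
cv2.imwrite("pics/w1c.png",cv2.resize(im[150:210,215:285],None,fx=8,fy=8,interpolation=cv2.INTER_CUBIC))
for u,v in((247,187),(247,188),(247,189)): print(onz("wrist",u,v,.102,s))
print(onz("wrist",248,93,.096,s))
E
```

```text
[ 229   75   38   37 1054] [247.41081594  93.33301708]
[237 177  21  24 403] [246.81637717 188.67245658]
[0.52028748 0.21278289 0.102     ]
[0.52067205 0.21363757 0.102     ]
[0.52105729 0.21449367 0.102     ]
[0.48489432 0.13575621 0.096     ]
```

View pics/w1c.png

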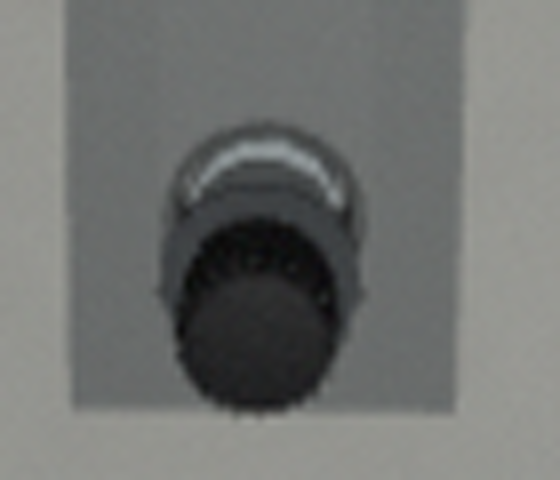

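The knob's top face is centred at about (247.3,191.5), so the knob is near (0.5215, 0.216).

```bash
python3 - <<'E'
from h import *
s=observe(); print(onz("wrist",247.3,191.5,.102,s)); go([.5215,.2158,.086],1.1584+np.pi/2)
E
```

```text
[0.5217732  0.21675178 0.102     ]
shift [-0.0016 -0.0035  0.1316] axes x [-0.408 -0.913  0.   ] y [-0.913  0.408  0.   ] z [-0.  0. -1.]
turn rz -0.007335612917022782 j7 2.1994417088186253
pos [0.5177 0.2157 0.2176] F [-0.07 -0.73  0.06] t 2.575
```

```bash
python3 -m pendant '[-0.0015,-0.0035,0.04,0,0,0,0.09,0,0,0.04,0,0,0,0.09,0,0,0.035,0,0,0,0.09,0,0,0.0166,0,0,0,0.09,0,0,0,0,0,0,0.09,0,0,0,0,0,0,0.03,0,0,0,0,0,0,0.0,0,0,0,0,0,0,0.0,0,0,0,0,0,0,0.0,0,0,0,0,0,0,0.0]' 40
python3 - <<'E'
from h import *
go([.5215,.2158,.086])
s=observe();print(s['width']*91.8,s['gripper_force'])
E
```

```text
clock: 3.82
position: [0.5216, 0.2159, 0.0863]
ee_rot: [-1.715, 2.632, 0.0]
force: [0.0, 0.2, -0.7]
width: 0.487
gripper_force: 0.0
shift [0.0001 0.0001 0.0003] axes x [-0.404 -0.915 -0.   ] y [-0.915  0.404 -0.   ] z [ 0.  0. -1.]
pos [0.5216 0.2159 0.0863] F [ 0.01  0.24 -0.68] t 3.825
44.733466548310425 0.0
```

```bash
python3 -m pendant '[0,0,0,0,0,0,0,0,0,0,0,0,0,0,0,0,0,0,0,0,0,0,0,0,0,0,0,0,0,0,0,0,0,0,0,0,0,0,0,0,0,0]' 40
python3 - <<'E'
from h import *
go([.5215,.2158,.236])
s=observe();print(s['width']*91.8,s['gripper_force'])
E
```

```text
clock: 4.58
position: [0.5216, 0.2159, 0.0861]
ee_rot: [1.715, -2.632, -0.0]
force: [-0.2, -0.3, -0.5]
width: 0.185
gripper_force: 40.0
shift [ 1.000e-04  0.000e+00 -1.499e-01] axes x [-0.404 -0.915  0.   ] y [-0.915  0.404  0.   ] z [-0.  0. -1.]
pos [0.5216 0.2159 0.0861] F [-0.21 -0.27 -0.46] t 4.575
16.945155196450745 39.98141884803772
```

```bash
python3 -m pendant '[0,0,-0.01,0,0,0,0,0,0,-0.02,0,0,0,0,0,0,-0.03,0,0,0,0,0,0,-0.03,0,0,0,0,0,0,-0.03,0,0,0,0,0,0,0,0,0,0,0]'
python3 - <<'E'
from h import *
s=observe();print(s['width']*91.8,s['gripper_force'])
go([.544,-.2175,.206])
E
```

```text
clock: 5.32
position: [0.5229, 0.2166, 0.2092]
ee_rot: [-1.712, 2.628, -0.001]
force: [0.3, 0.7, -0.6]
width: 0.186
gripper_force: 40.0
17.057577114063207 39.981284737586975
shift [ 0.3886 -0.1946  0.0022] axes x [-0.404 -0.915 -0.004] y [-0.915  0.404 -0.003] z [ 0.005  0.002 -1.   ]
pos [0.5229 0.2166 0.2092] F [ 0.27  0.68 -0.58] t 5.325
```

```bash
python3 -m pendant '[0,0,0,0,0,0.175,0,0,0,0,0,0,0.175,0,0,0,0,0,0,0.175,0,0,0,0,0,0,0.175,0,0,0,0,0,0,0.175,0,0,0,0,0,0,0.175,0,0,0,0,0,0,0,0]'
python3 - <<'E'
from h import *
s=observe();print(s['joints'])
go([.544,-.2175,.206])
E
```

```text
clock: 6.2
position: [0.5211, 0.2158, 0.2056]
ee_rot: [0.167, -3.136, 0.001]
force: [1.0, -0.6, -0.6]
width: 0.186
gripper_force: 40.0
[-0.59497088  0.36475318  0.14407096  1.77484043 -0.06036007  1.00722415
  1.24927651]
shift [ 2.330e-02 -4.333e-01 -1.000e-04] axes x [-0.994 -0.106  0.001] y [-0.106  0.994 -0.001] z [-0.001 -0.001 -1.   ]
pos [0.5211 0.2158 0.2056] F [ 0.99 -0.6  -0.63] t 6.2
```

```bash
python3 -m pendant '[0.002,-0.036,0,0,0,0,0,0.002,-0.036,0,0,0,0,0,0.002,-0.036,0,0,0,0,0,0.002,-0.036,0,0,0,0,0,0.002,-0.036,0,0,0,0,0,0.002,-0.036,0,0,0,0,0,0.002,-0.036,0,0,0,0,0,0.002,-0.036,0,0,0,0,0,0.002,-0.036,0,0,0,0,0,0.0,0,0,0,0,0,0]'
python3 - <<'E'
from h import *
im=get_image("wrist");cv2.imwrite("pics/w2.png",im[:,:,::-1])
im=get_image("side");cv2.imwrite("pics/s2.png",im[:,:,::-1])
go([.544,-.2175,.206])
E
```

```text
clock: 7.45
position: [0.5371, -0.1118, 0.206]
ee_rot: [0.164, -3.137, 0.002]
force: [-0.5, -0.4, -0.3]
width: 0.186
gripper_force: 40.0
shift [ 0.0052 -0.1095 -0.0002] axes x [-0.994 -0.107  0.001] y [-0.107  0.994  0.001] z [-0.001  0.    -1.   ]
pos [ 0.5374 -0.1081  0.2058] F [ 0.15  0.71 -0.69] t 7.55
```

View pics/w2.png

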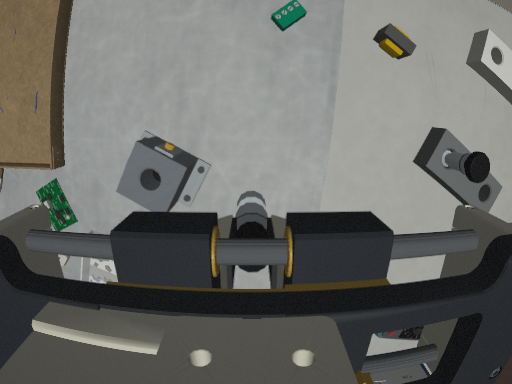

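Wrist view: the mouth is at about (150,180), with the boss at (169,146) and the held cartridge's foot at (251,197). I'll measure the mouth with the arm settled.

```bash
python3 - <<'E'
from h import *
s=observe(); im=get_image("wrist"); g=im.max(2)
m=(g<70).astype(np.uint8); q=np.zeros_like(m); q[160:200,130:172]=m[160:200,130:172]
n,l,st,c=cv2.connectedComponentsWithStats(q); k=1+st[1:,4].argmax(); print(st[k],c[k], g[170:190:4,140:162:4])
cs,_=cv2.findContours((l==k).astype(np.uint8),0,cv2.CHAIN_APPROX_NONE); e=cv2.fitEllipse(max(cs,key=len)); print(e)
d=onz("wrist",*e[0],.068,s); print(d); 
# expected foot pixel edges: row-wise width of foot
foot=onz("wrist",251,197,.126,s); print("foot approx",foot, s["position"], R.from_rotvec(s["ee_rot"]).as_matrix()[:,2])
go([d[0],d[1],.206])
cv2.imwrite("pics/w3c.png",cv2.resize(np.hstack([im[160:240,215:285],im[140:220,110:180]])[:,:,::-1],None,fx=5,fy=5,interpolation=cv2.INTER_CUBIC))
E
```

```text
[137 168  20  21 331] [146.27190332 178.18731118] [[ 56  51  49  90 112 113]
 [ 51  53  54  34  97 111]
 [ 52  54  58  42  58 114]
 [ 55  54  55  57  85 112]
 [ 66  53  58  59 112 113]]
((146.27406311035156, 178.18292236328125), (18.833786010742188, 20.504011154174805), 155.81591796875)
[ 0.54325031 -0.2155359   0.068     ]
foot approx [ 0.53505706 -0.10873978  0.126     ] [ 0.53741722 -0.10806765  0.20581118] [-6.12923518e-04  4.77315024e-04 -9.99999698e-01]
shift [ 0.006  -0.1082 -0.0002] axes x [-0.994 -0.108  0.   ] y [-0.108  0.994  0.001] z [-0.     0.001 -1.   ]
pos [ 0.5376 -0.1073  0.2059] F [ 0.16  0.41 -0.35] t 7.6
```

View pics/w3c.png

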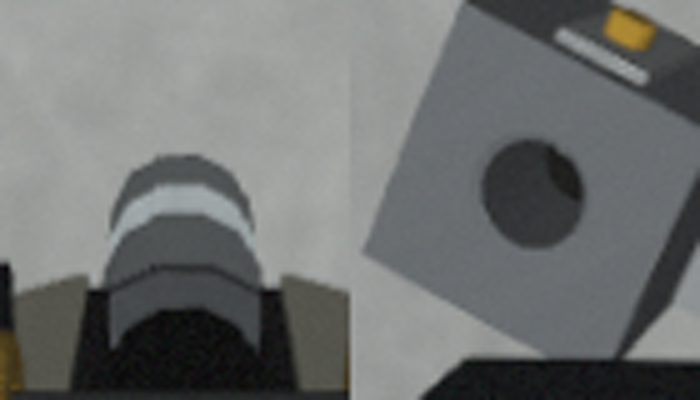

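```bash
python3 - <<'E'
from h import *
s=observe(); Rw=R.from_rotvec(s["ee_rot"]).as_matrix()
for v,z,r in((190.8,.1305,.011),(191.3,.1305,.011),(202.4,.189,.013),(213,.192,.013)):
    p=Rw.T@(onz("wrist",251.4,v,z,s)-s["position"]); print(v,np.round(p*1000,1),"axis x",p[0]*1000-r*1000)
E
```

```text
190.8 [ 8.6 -0.1 75.4] axis x -2.398205945144605
191.3 [ 8.2 -0.1 75.4] axis x -2.7974668242059053
202.4 [16.9 -0.2 16.9] axis x 3.867966696867608
213 [11.4 -0.2 13.9] axis x -1.5550540676633258
```

```bash
python3 -m pendant '[0.002,-0.0282,0,0,0,0,0,0.002,-0.03,0,0,0,0,0,0.002,-0.03,0,0,0,0,0,0.0018,-0.02,0,0,0,0,0,0,0,0.02,0,0,0,0,0,0,0.02,0,0,0,0,0,0,0,0,0,0,0,0,0,0,0,0,0,0]'
python3 - <<'E'
from h import *
s=observe(); im=get_image("wrist"); np.save("w4.npy",im)
o=cv2.resize(im[130:250,190:310][:,:,::-1],(600,600),interpolation=cv2.INTER_CUBIC); cv2.imwrite("pics/w4.png",o)
go([.5415,-.2157,.158])
E
```

```text
clock: 8.6
position: [0.5418, -0.2162, 0.1667]
ee_rot: [-0.167, 3.137, 0.0]
force: [0.4, 1.2, -0.0]
width: 0.188
gripper_force: 40.0
shift [0.0003 0.0008 0.009 ] axes x [-0.994 -0.106 -0.001] y [-0.106  0.994 -0.   ] z [ 0.001 -0.    -1.   ]
pos [ 0.5419 -0.2164  0.167 ] F [ 0.41 -0.93 -0.6 ] t 8.65
```

View pics/w4.png

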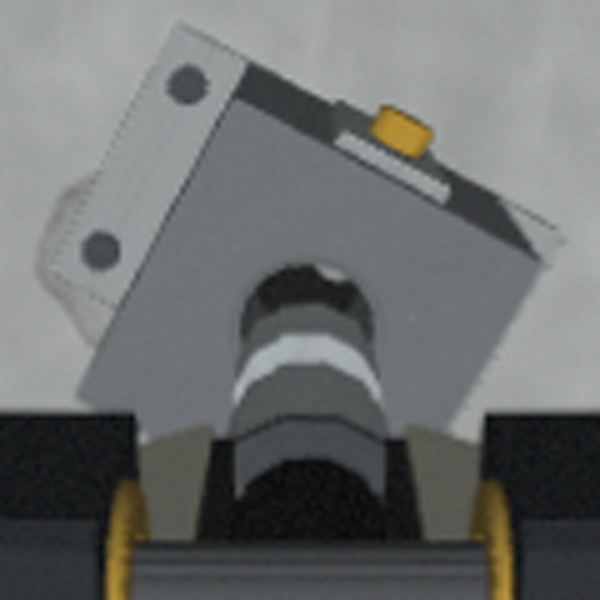

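The mouth's visible rim is centred at u≈251.5 with its near edge at row 182.6. The barrel is centred at u≈251.2 with its rim at row ~190.7, so the lateral match is good.

```bash
python3 - <<'E'
from h import *
s=observe(); Rw=R.from_rotvec(s["ee_rot"]).as_matrix(); T=np.array(s["position"])
for u,v,z,r in((251.5,182.6,.068,.0116),(251.2,190.7,T[2]-.0755,.011)):
    p=Rw.T@(onz("wrist",u,v,z,s)-T); print(np.round(p*1000,2),"centre x",(p[0]-r)*1000)
for u in (238.3,264.8): print(Rw.T@(onz("wrist",u,194,.068,s)-T)*1000)
E
```

```text
[ 9.670e+00 -6.000e-02  9.899e+01] centre x -1.930719564625944
[ 8.65 -0.3  75.49] centre x -2.350151744005378
[ -0.3675657  -11.37320763  99.00715145]
[-0.35625291 11.35875287 99.00039712]
```

```bash
python3 -m pendant '[0.0004,0.0003,0.006,0,0,0,0,0,0,0.006,0,0,0,0,0,0,0.004,0,0,0,0,0,0,0.003,0,0,0,0,0,0,0.002,0,0,0,0,0,0,0.002,0,0,0,0,0,0,0,0,0,0,0,0,0,0,0,0,0,0]'
python3 - <<'E'
from h import *
go([.5415,-.2157,.158])
s=observe();print(s['width']*91.8,s['ft_torque'])
E
```

```text
clock: 9.65
position: [0.541, -0.2164, 0.1432]
ee_rot: [-0.165, 3.137, -0.0]
force: [1.5, -0.1, -1.1]
width: 0.185
gripper_force: 40.0
shift [-0.0006  0.0006 -0.0148] axes x [-0.994 -0.105 -0.   ] y [-0.105  0.994 -0.   ] z [ 0. -0. -1.]
pos [ 0.541  -0.2164  0.1432] F [ 1.51 -0.05 -1.08] t 9.65
16.957543896204793 [ 0.07681802 -0.12998994  0.0020895 ]
```

```bash
python3 -m pendant '[0,0,0.002,0,0,0,0,0,0,0.002,0,0,0,0,0,0,0,0,0,0,0,0,0,0,0,0,0,0]'
python3 - <<'E'
from h import *
s=observe();print(s['position'],s['force'],s['ft_torque'])
E
python3 -m pendant '[0,0,0,0,0,0,0]'
```

```text
clock: 10.15
position: [0.5409, -0.2163, 0.139]
ee_rot: [-0.165, 3.137, 0.0]
force: [1.1, -0.5, -2.2]
width: 0.187
gripper_force: 40.0
[ 0.54087939 -0.21634189  0.1390493 ] [ 1.13781805 -0.45203538 -2.23743148] [ 0.07888079 -0.39911789  0.02893591]
clock: 10.28
position: [0.5409, -0.2164, 0.1391]
ee_rot: [-0.165, 3.137, 0.0]
force: [1.6, 0.1, -1.0]
width: 0.185
gripper_force: 40.0
```

```bash
python3 -m pendant '[-0.0003,0,0.002,0,0,0,0,0,0,0.002,0,0,0,0,0,0,0,0,0,0,0]'; python3 -m pendant '[0,0,0.002,0,0,0,0,0,0,0,0,0,0,0]'; python3 -m pendant '[0,0,0.002,0,0,0,0,0,0,0,0,0,0,0]'
```

```text
clock: 10.65
position: [0.5415, -0.2167, 0.1352]
ee_rot: [-0.165, 3.136, -0.001]
force: [1.4, -0.6, -0.0]
width: 0.186
gripper_force: 40.0
clock: 10.9
position: [0.5417, -0.2165, 0.1334]
ee_rot: [-0.165, 3.136, -0.001]
force: [2.5, -1.8, 2.5]
width: 0.189
gripper_force: 40.0
clock: 11.15
position: [0.5416, -0.2165, 0.1313]
ee_rot: [-0.165, 3.136, -0.0]
force: [3.1, -0.8, 3.1]
width: 0.188
gripper_force: 40.0
```

```bash
for i in 1; do python3 -m pendant '[-0.0003,0,0.0015,0,0,0,0,0,0,0,0,0,0,0]'; done; python3 -m pendant '[0,0,0.0015,0,0,0,0,0,0,0,0,0,0,0]'; python3 -m pendant '[0,0,0.0015,0,0,0,0,0,0,0,0,0,0,0]'
```

```text
clock: 11.4
position: [0.5415, -0.2164, 0.1295]
ee_rot: [-0.165, 3.137, -0.0]
force: [3.1, -1.4, 0.4]
width: 0.187
gripper_force: 40.0
clock: 11.65
position: [0.5414, -0.2164, 0.1279]
ee_rot: [0.165, -3.137, 0.0]
force: [4.8, -2.3, 0.5]
width: 0.183
gripper_force: 40.0
clock: 11.9
position: [0.5414, -0.2164, 0.1264]
ee_rot: [0.165, -3.137, 0.0]
force: [3.9, -1.3, 0.3]
width: 0.185
gripper_force: 40.0
```

```bash
python3 -m pendant '[0,0,0.002,0,0,0,0,0,0,0.002,0,0,0,0,0,0,0,0,0,0,0]'; python3 -m pendant '[0,0,0.002,0,0,0,0,0,0,0,0,0,0,0]'; python3 -m pendant '[0,0,0.002,0,0,0,0,0,0,0,0,0,0,0]'; python3 -m pendant '[0,0,0.002,0,0,0,0,0,0,0,0,0,0,0]'
```

```text
clock: 12.28
position: [0.5413, -0.2163, 0.1222]
ee_rot: [0.165, -3.137, -0.0]
force: [4.0, -3.0, -0.6]
width: 0.187
gripper_force: 40.0
clock: 12.52
position: [0.5413, -0.2163, 0.1203]
ee_rot: [0.165, -3.137, -0.0]
force: [5.2, -1.9, -1.1]
width: 0.183
gripper_force: 40.0
clock: 12.78
position: [0.5413, -0.2163, 0.1183]
ee_rot: [0.165, -3.137, -0.0]
force: [4.4, -2.7, -0.8]
width: 0.185
gripper_force: 40.0
clock: 13.02
position: [0.5413, -0.2163, 0.1163]
ee_rot: [0.165, -3.137, -0.0]
force: [5.2, -1.9, -1.3]
width: 0.187
gripper_force: 40.0
```

```bash
python3 -m pendant '[0,0,0.002,0,0,0,0,0,0,0,0,0,0,0]'; python3 -m pendant '[0,0,0.0015,0,0,0,0,0,0,0,0,0,0,0]'; python3 -m pendant '[0,0,0.0015,0,0,0,0,0,0,0,0,0,0,0]'
```

```text
clock: 13.28
position: [0.5413, -0.2163, 0.1142]
ee_rot: [0.165, -3.137, -0.0]
force: [4.9, -2.6, -0.9]
width: 0.186
gripper_force: 40.0
clock: 13.52
position: [0.5412, -0.2163, 0.1126]
ee_rot: [0.165, -3.137, -0.0]
force: [5.7, -1.8, -1.9]
width: 0.184
gripper_force: 40.0
clock: 13.78
position: [0.541, -0.2162, 0.1108]
ee_rot: [0.165, -3.136, -0.0]
force: [6.1, -2.8, -6.4]
width: 0.186
gripper_force: 40.0
```

```bash
python3 -m pendant '[0,0,0.001,0,0,0,0,0,0,0,0,0,0,0]'; python3 -m pendant '[0,0,0.001,0,0,0,0,0,0,0,0,0,0,0]'
```

```text
clock: 14.02
position: [0.5409, -0.2161, 0.1097]
ee_rot: [0.165, -3.136, -0.001]
force: [5.0, -3.3, -5.1]
width: 0.185
gripper_force: 40.0
clock: 14.28
position: [0.5407, -0.2161, 0.1086]
ee_rot: [0.165, -3.135, -0.001]
force: [5.1, -2.2, -5.3]
width: 0.183
gripper_force: 40.0
```

```bash
python3 -m pendant '[0,0,0.001,0,0,0,0,0,0,0,0,0,0,0]'; python3 -m pendant '[0,0,0.001,0,0,0,0,0,0,0,0,0,0,0]'
```

```text
clock: 14.52
position: [0.5408, -0.2161, 0.108]
ee_rot: [0.165, -3.136, -0.001]
force: [5.1, -2.1, -4.3]
width: 0.187
gripper_force: 40.0
clock: 14.78
position: [0.5412, -0.2162, 0.1076]
ee_rot: [0.165, -3.137, -0.0]
force: [3.4, -0.7, 0.1]
width: 0.186
gripper_force: 40.0
```

```bash
python3 -m pendant '[0,0,0.0007,0,0,0,0,0,0,0,0,0,0,0]'; python3 -m pendant '[0,0,0.0007,0,0,0,0,0,0,0,0,0,0,0]'
```

```text
clock: 15.02
position: [0.5414, -0.2163, 0.1071]
ee_rot: [0.165, -3.137, -0.0]
force: [2.3, -0.4, 2.9]
width: 0.189
gripper_force: 40.0
clock: 15.28
position: [0.5415, -0.2163, 0.1064]
ee_rot: [-0.165, 3.137, 0.0]
force: [2.4, -0.7, 5.7]
width: 0.188
gripper_force: 40.0
```

```bash
python3 -m pendant '[0,0,0.0007,0,0,0,0,0,0,0,0,0,0,0]'; python3 -m pendant '[0,0,0.0006,0,0,0,0,0,0,0,0,0,0,0]'
```

```text
clock: 15.52
position: [0.5416, -0.2163, 0.1059]
ee_rot: [-0.165, 3.137, 0.0]
force: [1.0, -0.5, 7.5]
width: 0.185
gripper_force: 40.0
clock: 15.78
position: [0.5417, -0.2164, 0.1055]
ee_rot: [-0.165, 3.136, -0.0]
force: [1.4, -0.7, 9.1]
width: 0.187
gripper_force: 40.0
```

```bash
python3 -m pendant '[0,0,0.0004,0,0,0,0,0,0,0,0,0,0,0]'
```

```text
clock: 16.02
position: [0.5418, -0.2164, 0.1053]
ee_rot: [-0.165, 3.136, -0.0]
force: [1.5, -0.3, 9.6]
width: 0.189
gripper_force: 40.0
```

```bash
python3 -m pendant '[0,0,0.0006,0,0,0,0,0,0,0,0,0,0,0]'
```

```text
clock: 16.27
position: [0.542, -0.2165, 0.1051]
ee_rot: [-0.165, 3.136, -0.0]
force: [0.6, 1.2, 14.9]
width: 0.187
gripper_force: 40.0
```

```bash
python3 -m pendant '[0,0,0.0005,0,0,0,0,0,0,0,0,0,0,0]'
```

```text
clock: 16.52
position: [0.5422, -0.2165, 0.105]
ee_rot: [-0.165, 3.135, -0.0]
force: [-1.0, 0.7, 18.3]
width: 0.188
gripper_force: 40.0
```

```bash
python3 -m pendant '[0,0,-0.0012,0,0,0,0,0,0,0,0,0,0,0]'; python3 -m pendant '[0,0,-0.001,0,0,0,0,0,0,0,0,0,0,0]'
```

```text
clock: 16.77
position: [0.5417, -0.2164, 0.1054]
ee_rot: [-0.165, 3.136, -0.0]
force: [1.2, -0.7, 9.6]
width: 0.187
gripper_force: 40.0
clock: 17.02
position: [0.5416, -0.2164, 0.1061]
ee_rot: [-0.165, 3.137, -0.0]
force: [0.5, -0.4, 7.1]
width: 0.186
gripper_force: 40.0
```

```bash
python3 -m pendant '[0,0,-0.0007,0,0,0,0,0,0,0,0,0,0,0]'; python3 -m pendant '[0,0,0,0,0,0,0.022,0,0,0,0,0,0,0.03,0,0,0,0,0,0,0.06,0,0,0,0,0,0,0.09,0,0,0,0,0,0,0.09,0,0,0,0,0,0,0.09,0,0,0,0,0,0,0.09]'
python3 - <<'E'
from h import *
s=observe();print(s['position'],s['force'],s['width'])
E
```

```text
clock: 17.27
position: [0.5415, -0.2164, 0.1066]
ee_rot: [-0.165, 3.137, -0.0]
force: [2.8, -0.7, 4.5]
width: 0.188
gripper_force: 40.0
clock: 18.15
position: [0.5414, -0.2163, 0.1063]
ee_rot: [0.165, -3.137, -0.0]
force: [0.5, 0.5, 0.2]
width: 0.823
gripper_force: 0.0
[ 0.54143241 -0.21631099  0.10631376] [0.51797936 0.49487865 0.19725809] 0.8228805533558358
```

Released, and the force is back to zero. Retreat straight up and check.

```bash
python3 -m pendant '[0,0,-0.01,0,0,0,0.09,0,0,-0.03,0,0,0,0.09,0,0,-0.04,0,0,0,0.09,0,0,-0.04,0,0,0,0.09,0,0,-0.04,0,0,0,0.09,0,0,0,0,0,0,0.09,0,0,0,0,0,0,0.09]'
python3 - <<'E'
from h import *
f=lambda im:cv2.resize(im,(400,300),interpolation=cv2.INTER_CUBIC)[:,:,::-1]
s=get_image("side");w=get_image("wrist")
cv2.imwrite("pics/end.png",np.hstack([f(s[100:280,150:390]),f(w[100:280,130:370])]))
E
```

```text
clock: 19.02
position: [0.5412, -0.2162, 0.2663]
ee_rot: [-0.165, 3.137, 0.0]
force: [-0.9, -0.1, -1.5]
width: 0.978
gripper_force: 0.0
```

View pics/end.png

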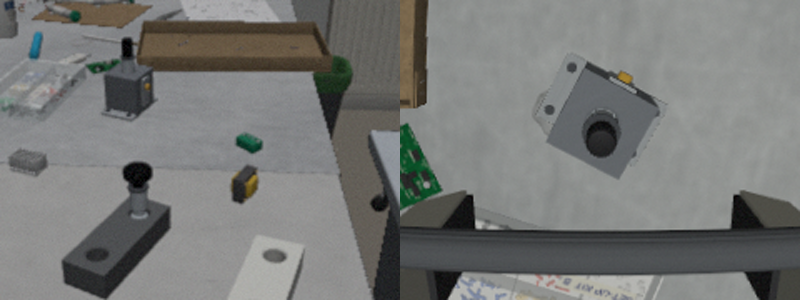

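The slim cartridge sits upright in the dock, with its knob at about (600,138) in the right-hand crop. The broad one is still in the rack at (138,175) in the left-hand crop, and the gripper is clear.

```bash
python3 -c "
from cell import sign_off
print(sign_off())"
```

```text
the job is handed in; nothing more can be done
None
```

The slim cartridge is in the dock past the spring ball, pressed to the rigid stop (peak reading about 18 N, under the 28 N limit) and released; the broad cartridge is still in the rack and the job was handed in at about 19 s.

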